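# Hold the reference filter in the reader

### The job

Swing the red shutter arm on top of the filter reader off the slot by its yellow post, until it snaps into its end detent and stays there. Then take the blue-handled filter paddle from the rack, pass its steel blade upright down through the slot, and finish while still holding it in the gripper with its blue shoulder hanging about 15 mm above the deck: do not rest it on the deck, lean it hard on the slot or let go. Leave the other paddles and the things on the bench where they are.

Things in the scene. Friction and masses are not known exactly. Their poses are not given: they have to be found in the camera images.
- reader: Filter reader, fixed to the bench: white box 240 (x) x 260 (y) x 110 mm high with a dark flat deck on top (z = 110 mm). Origin: centre of its underside; its front (dark display) faces its -x. In its frame the slot is at x -15, y -50 mm and the shutter pivot at x 55, y -50 mm.
- slot (a point): Centre of the slot's mouth, level with the deck, in a 60 x 76 mm aluminium guard plate flush with it. Axes are the reader's: the slot is 8 mm along x, 32 mm along y, straight down through the 12 mm plate, its mouth bevelled by 3 mm; below is an empty chamber, its floor over 90 mm below the deck. The shutter covers the slot at the start.
- shutter_pivot (a point): Point on deck level on the vertical hinge axis of the shutter arm.
- shutter_post (a point): Centre of the top of the shutter's upright yellow post: 16 mm diameter, 34 mm tall above the arm, 105 mm from the hinge axis. Its top is 43 mm above the deck. The arm below is a red plate 115 x 44 mm, 6 mm thick, its top 9 mm above the deck, with a 28 mm hub at the pivot.
- shutter (a joint): Hinge angle (rad), 0 to 0.22 at the start. At 0 the arm points from the pivot along the reader's -x, over the slot; as it grows the arm turns clockwise seen from above, towards the reader's +y. A hidden click mechanism settles it near 0.10 and pushes it back (up to 3 N at the post) until 0.80, then it snaps forward into the end detent at 1.50, where it points nearly along +y and stays; hard stop at 1.60.
- rack: White rack block, fixed to the bench, 64 (x) x 226 (y) x 78 mm high, origin at the centre of its underside. Three pockets in its top at y -70, 0 and 70 mm, each 10 (x) x 34 (y) mm, 74 mm deep. Each holds one paddle, in any order.
- paddle_blue: The paddle to use, about 0.14 kg, loose, blade down in a rack pocket, axes parallel to the rack's. Steel blade 6 (x) x 30 (y) x 70 mm long, lower end rounded; blue shoulder 30 x 50 mm, 70 to 76 mm above the origin, resting on the rack's top; blue handle 20 (x) x 40 (y) mm, 76 to 121 mm above the origin. Origin: centre of the blade's lower end, z up. Fits the slot either way round.
- paddle_blue_tip (a point): Centre of the blue paddle's blade end (the same point and axes as its origin).
- paddle_grey: Grey-handled paddle, not to be used. Stands blade down in one of the rack's three pockets; same shape and size as paddle_blue.
- paddle_green: Green-handled paddle, not to be used. Stands blade down in one of the rack's three pockets; same shape and size as paddle_blue.
- vial_a: Amber vial with a blue cap, 28 mm diameter, 61 mm tall, standing on the bench; origin at the centre of its base. Leave alone.
- vial_b: Clear vial with a blue cap, 28 mm diameter, 61 mm tall, standing on the bench; origin at the centre of its base. Leave alone.
- driver: Screwdriver, 170 mm long, lying on the bench. Leave alone.
- beaker: Glass beaker, 70 mm diameter, 90 mm tall, behind the work area; origin at the centre of its base. Leave alone.
- solvent: Amber bottle with a blue cap, 72 mm diameter, 160 mm tall, behind the work area; origin at the centre of its base. Leave alone.
Things that resemble listed ones, but are neither listed nor needed, are in the scene too. What is shaped like the paddle_blue but orange is not meant.

How it is judged:
By the outcome, as a careful person would: the job done as asked, in the order asked, and still so for the second after the job is handed in, while the arm keeps its last pose, push and grip.
It also fails if it takes over 69 s, if anything falls off the work surface, if the arm or the gripper's body presses on something with over 40 N, if the wrist force passes 120 N, or if a joint passes its speed limit or range.

### The arm

A 7-joint arm with a two-finger parallel gripper is mounted at the origin on the work surface. World frame = base frame: x ahead of the robot, y to its left, z up, the work surface at z = 0. Lengths are in m, angles in rad, forces in N, time in s.
With the tool pointing down it reaches from about 0.4 to 0.85 m from the base axis. Payload 10.4 kg.
Tool frame: the origin (TCP) lies midway between the tips of the shut fingers; the grasp point (between the pads) lies 19 mm behind it; z points along the fingers, y is the line along which they close (so a half turn about z gives the same grasp; the last joint's range is limited). The gripper opens to 87 mm and grips with 3 to 60 N. Pads are 19 mm wide; open, the fingers measure 117 mm over their backs; the gripper's body (75 mm by 190 mm) begins 51 mm behind the grasp point.
Start: joints at [-1.15, 0.332, -0.065, 1.46, 0.022, 1.35, -0.088], TCP at [0.268, 0.564, 0.223] pointing down, gripper open.
Joint ranges: [-2.6, 2.6], [-0.5, 2.12], [-1.47, 1.34], [0.16, 2.42], [-1.27, 4.41], [0.06, 2.06], [-2.6, 2.6]. Speed limits (rad/s): [2.22, 2.22, 2.79, 2.79, 3.14, 3.14, 3.14].

### API

Orientations are given as a unit quaternion [x, y, z, w].
In Python, from bench import r gives the robot as it stands.
- The arm moves only by the tool arm_command, never from a script. Its arguments are lists of equal length, an entry for each row: "xyz": the shift along the world's x, y, z in m, a list of three; "rot": the turn, a rotation vector about the world's x, y, z in rad, a list of three. In form: {"xyz": [[tx, ty, tz], ...], "rot": [[ax, ay, az], ...]}. A call has 1 to 20 rows; each row is the pose to reach, as a shift and turn from the pose commanded when the call began; what a row does not reach only later rows make up. A row lasts 1/12 s, in which the tool goes at most 41.7 mm and 7.16 degrees, less where a joint would pass 70% of its speed; a pose out of reach is approached as far as the arm can. A call with a gripper value outside its range is refused whole. "grip" is the opening, from 0 (shut) to 1 (fully open), set as the call begins (left out, the last holds). The fingers move at their own pace and stop on an object; "squeeze" is the grip in N (left out, the last holds). Time passes only in rows, so rows that repeat a pose let the fingers close. It gives the time, the measured TCP pose, the force, the opening and the grip force at its end, in the units of the state.
- r.read_state(): the state, without advancing time (a new reading comes with each control period).
- r.camera(name): name is "side" or "top"; returns the picture (384x512x3 uint8, red, green, blue); there is no depth.
- r.camera_model(name): a dict with "fx", "fy", "cx", "cy" (pixels), "k1" (the pictures are not rectified: a ray, as slopes to the right and down, at radius r is drawn at 1 + k1 r^2 times it, then the intrinsics apply), "T" (4x4, takes a point from camera to world coordinates). Camera axes: x right, y up, looking along -z (the intrinsics and any distortion apply to the point x, -y, -z); pixel columns grow to the right and rows downward; lengths in m; the calibration is good to about 2 mm. A picture is of the moment at which its call begins. camera_model takes no time and is no camera call.
- r.close_job(): hands the job in; it is judged then, once.
Trained networks look in the newest picture that a camera, given by its name, has taken for a name from the list of things; names that differ only in an ending like _2 or _b are one class to them, and where a whole thing is asked for, a point or a joint stands for the part that bears it (a point fixed in the world has none). Each returns a list of dicts, best first, with "conf" (0 to 1); they miss things now and then, are a little off and sometimes report something else, mostly with a low value. They report only what shows in the picture. A call takes as long as a camera call. They do not tell look-alikes from the thing itself.
- r.look_for(label, camera): "at" ([x, y, z] in m, in the coordinates of the camera as it stood for that picture, good to about 4 mm: the middle of the surface that is visible of it).
- r.spot_point(label, camera): "at" ([x, y, z] in m, in the coordinates of the camera as it stood for that picture, good to about 4 mm: a listed point, or the origin of a listed thing).
The state is a dict: "time": time; "joint_positions": joint angles; "joint_vel": joint speeds; "joint_torque": joint torques, N m; "ee_pos": TCP position; "eef_rot": TCP orientation; "ft_force": force on the tool from outside, world axes, zero at the start; "torque": the same for the moment, N m; "width": finger opening in m; "grip_force": force on a finger pad.
Only numpy, scipy, OpenCV 4.12 (cv2) and the standard library are available. Lean on these libraries where they do the work, as an engineer would, in place of code of your own. Each camera call takes 0.05 s, during which the arm holds its last target. There are 200 camera calls.

## Working session

There is one attempt and no reset: what is moved stays moved. The work goes in short steps, Python scripts to look and compute and a tool call to move; the robot and the scene stay as the last step left them, time stands still between calls to the robot, and variables do not carry over. Pictures are saved under pics/ and viewed, at most 10 in all, crops included, and the job is handed in when it is done.

Besides the shell and the picture viewer there is one more tool, called after "Call:" by a JSON object that holds its "api" and its "payload". arm_command: Moves the arm, as the interface text tells. Its arguments: {"type":"object","properties":{"xyz":{"type":"array"},"rot":{"type":"array"},"grip":{"type":"number"},"squeeze":{"type":"number"}},"required":["xyz","rot"]}

```bash
mkdir -p pics; ls; cat > h.py <<'E'
import numpy as np, cv2
from bench import r
def snap(cam,name):
    im=r.camera(cam); cv2.imwrite(f'pics/{name}.png',im[:,:,::-1]); return im
def w(cam,p):
    T=np.array(r.camera_model(cam)['T']); return (T@np.r_[p,1])[:3]
def proj(cam,P):
    m=r.camera_model(cam); T=np.linalg.inv(np.array(m['T'])); p=(T@np.r_[P,1])[:3]
    a=np.array([p[0],-p[1]])/-p[2]; a=a*(1+m['k1']*(a@a)); return np.array([m['fx']*a[0]+m['cx'],m['fy']*a[1]+m['cy']])
def ray(cam,u,v,z):
    m=r.camera_model(cam); T=np.array(m['T']); d=np.array([(u-m['cx'])/m['fx'],(v-m['cy'])/m['fy']]); a=d.copy()
    for _ in range(20): a=d/(1+m['k1']*(a@a))
    D=T[:3,:3]@np.array([a[0],-a[1],-1]); o=T[:3,3]; return o+D*(z-o[2])/D[2]
E
python3 - <<'E'
from h import *
for c in('top','side'):
    snap(c,c+'0'); print(c,np.array(r.camera_model(c)['T']).round(3).tolist(),r.camera_model(c)['fx'])
    for l in('reader','slot','shutter_pivot','shutter_post','rack','paddle_blue_tip','paddle_blue','paddle_grey','paddle_green'):
        print(l,[(w(c,d['at']).round(3).tolist(),round(d['conf'],2),proj(c,w(c,d['at'])).round().tolist()) for d in r.spot_point(l,c)[:3]])
    print('look',[(w(c,d['at']).round(3).tolist(),round(d['conf'],2)) for d in r.look_for('paddle_blue',c)[:3]])
s=r.read_state();print(s['time'],s['ee_pos'],s['eef_rot'],s['ft_force'],s['width'])
E
```

```text
pics
top [[0.008, 0.985, -0.172, 0.344], [-1.0, 0.012, 0.021, -0.002], [0.023, 0.171, 0.985, 1.269], [0.0, 0.0, 0.0, 1.0]] 429.38514829195157
reader [([0.594, 0.158, 0.003], 0.75, [193.0, 175.0])]
slot [([0.578, 0.116, 0.108], 0.6, [204.0, 174.0]), ([0.369, 0.054, 0.001], 0.44, [226.0, 251.0])]
shutter_pivot [([0.642, 0.104, 0.111], 0.58, [208.0, 151.0]), ([0.593, 0.157, -0.002], 0.55, [193.0, 176.0])]
shutter_post [([0.539, 0.131, 0.154], 0.85, [196.0, 184.0])]
rack [([0.506, -0.236, -0.003], 0.9, [324.0, 206.0])]
paddle_blue_tip []
paddle_blue [([0.509, -0.306, 0.006], 0.74, [348.0, 205.0]), ([0.623, -0.359, 0.002], 0.71, [364.0, 168.0]), ([0.575, 0.112, 0.111], 0.45, [205.0, 174.0])]
paddle_grey [([0.506, -0.234, 0.005], 0.62, [324.0, 205.0])]
paddle_green [([0.499, -0.166, 0.011], 0.71, [301.0, 207.0])]
look [([0.503, -0.3, 0.124], 0.77)]
side [[-0.995, 0.052, -0.084, 0.466], [-0.098, -0.615, 0.783, 0.67], [-0.011, 0.787, 0.617, 0.657], [0.0, 0.0, 0.0, 1.0]] 349.3689050521245
reader [([0.599, 0.157, 0.0], 0.75, [229.0, 279.0])]
slot [([0.577, 0.111, 0.108], 0.6, [239.0, 233.0])]
shutter_pivot [([0.649, 0.102, 0.115], 0.8, [208.0, 226.0])]
shutter_post [([0.541, 0.13, 0.153], 0.59, [254.0, 225.0]), ([0.373, 0.052, 0.001], 0.31, [325.0, 252.0])]
rack [([0.504, -0.238, -0.005], 0.77, [279.0, 184.0])]
paddle_blue_tip [([0.628, -0.362, -0.0], 0.92, [246.0, 160.0]), ([0.315, 0.303, 0.0], 0.27, [361.0, 351.0])]
paddle_blue [([0.619, -0.359, 0.003], 0.56, [248.0, 160.0])]
paddle_grey []
paddle_green []
look [([0.622, -0.355, 0.079], 0.73)]
1.1 [0.26834451 0.56447904 0.22254641] [2.20069985e-01 9.75484085e-01 2.53322130e-05 1.22468710e-05] [ 0.10148854 -0.10087445  0.53709745] 0.08675015706974856
```

View pics/top0.png

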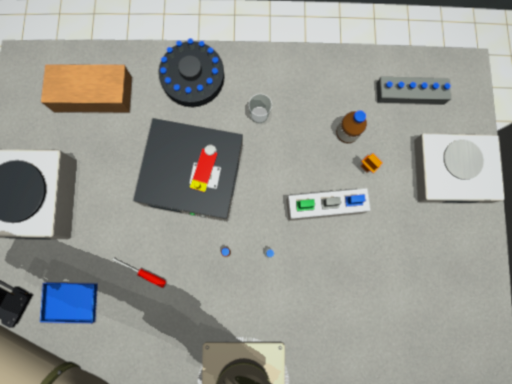

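View pics/side0.png

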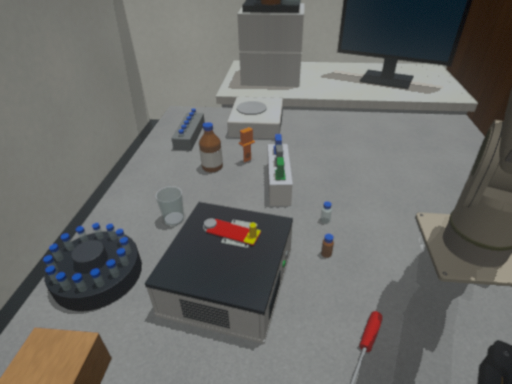

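The top view shows the reader deck, about (135–243, 120–219), with the yellow post at (199,185) and the pivot at (209,150). The rack is at (328,203), and the blue paddle stands at its right end (355,200). The orange look-alike is at (372,162). The side view agrees. Next I'll refine the yaws.

```bash
python3 - <<'E'
from h import *
im=cv2.imread('pics/top0.png'); hsv=cv2.cvtColor(im,cv2.COLOR_BGR2HSV).astype(int)
H,S,V=hsv[...,0],hsv[...,1],hsv[...,2]
def blob(mask,x0,y0,x1,y1):
    m=np.zeros(mask.shape,np.uint8); m[y0:y1,x0:x1]=mask[y0:y1,x0:x1]*255
    c=max(cv2.findContours(m,cv2.RETR_EXTERNAL,cv2.CHAIN_APPROX_NONE)[0],key=cv2.contourArea); return c
def rect(name,c,z,shrink=True):
    P=np.array([ray('top',u,v,z)[:2]*1000 for u,v in c[:,0]],np.float32)
    (cx,cy),(a,b),t=cv2.minAreaRect(P); print(name,round(cx,1),round(cy,1),round(a,1),round(b,1),'ang',round(t,2),'n',len(c), cv2.boundingRect(c)); 
print('V deck',V[190,160],V[130,200],'bench',V[230,180],'rack',V[210,340],V[203,318],'front',V[208,150])
rect('deck',blob(V<85,125,112,250,226),.11)
rect('rack',blob((V>190)&(S<40),280,180,380,225),.078)
blue=(H>100)&(H<130)&(S>120)
rect('bluehandle',blob(blue,335,185,375,215),.129)
rect('green',blob((H>45)&(H<85)&(S>100),290,190,320,215),.129)
y=(H>20)&(H<35)&(S>120); rect('post',blob(y,180,170,225,195),.153)
rd=((H<10)|(H>172))&(S>130); rect('arm',blob(rd,180,140,225,195),.119)
cv2.imwrite('pics/crop.png',np.hstack([cv2.resize(im[110:230,125:255],(390,360),interpolation=cv2.INTER_CUBIC),cv2.resize(im[150:225,280:380],(400,360),interpolation=cv2.INTER_CUBIC)]))
E
```

```text
V deck 81 76 bench 168 rack 223 223 front 165
deck 590.8 156.4 260.7 244.2 ang 80.15 n 458 (135, 119, 107, 93)
rack 505.3 -236.7 64.5 225.3 ang 6.07 n 197 (289, 188, 82, 30)
bluehandle 505.6 -296.3 27.3 50.3 ang 0.61 n 49 (346, 195, 19, 11)
green 490.7 -161.4 27.0 46.1 ang 0.6 n 47 (297, 200, 18, 11)
post 536.1 125.3 44.5 23.4 ang 74.56 n 43 (189, 180, 18, 12)
arm 598.0 111.8 45.3 87.3 ang 75.46 n 88 (193, 149, 24, 34)
```

View pics/crop.png

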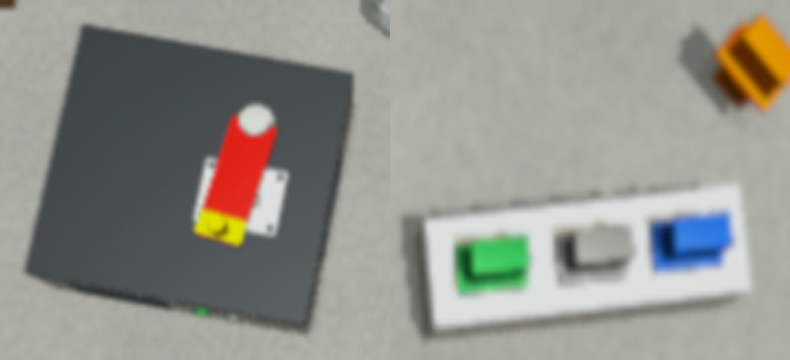

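The crop shows the shutter post at about (198,186) in the full image. The blue handle is clearly the right-hand pocket. Reader yaw is about −9.9° and rack yaw about +6.1°. I'll move above the post with the fingers partly closed, so they straddle it along its direction of travel.

Call:
{"api": "arm_command", "payload": {"xyz": [[0.01,-0.016,0.01],[0.03,-0.05,0.02],[0.055,-0.085,0.03],[0.075,-0.12,0.03],[0.095,-0.155,0.03],[0.118,-0.19,0.03],[0.14,-0.225,0.03],[0.163,-0.26,0.03],[0.185,-0.295,0.03],[0.206,-0.33,0.03],[0.227,-0.363,0.03],[0.246,-0.393,0.03],[0.26,-0.416,0.03],[0.268,-0.429,0.03],[0.272,-0.434,0.03],[0.272,-0.434,0.03]], "rot": [[0,0,0],[0,0,0.02],[0,0,0.04],[0,0,0.06],[0,0,0.08],[0,0,0.1],[0,0,0.12],[0,0,0.14],[0,0,0.15],[0,0,0.15],[0,0,0.15],[0,0,0.15],[0,0,0.15],[0,0,0.15],[0,0,0.15],[0,0,0.15]], "grip": 0.38}}

```text
time: 2.43
ee_pos: [0.5409, 0.1293, 0.2525]
eef_rot: [0.147, 0.989, -0.0, 0.0]
ft_force: [0.0, 0.2, -0.1]
width: 0.0331
grip_force: 0.0
```

Call:
{"api": "arm_command", "payload": {"xyz": [[0,0,-0.02],[0,0.0,-0.05],[0,0.0,-0.075],[0,0.0,-0.085],[0,0.0,-0.085]], "rot": [[0,0,0],[0,0,0],[0,0,0],[0,0,0],[0,0,0]]}}

```text
time: 2.85
ee_pos: [0.5384, 0.1317, 0.1653]
eef_rot: [0.145, 0.989, -0.001, -0.002]
ft_force: [-0.2, -0.2, 0.7]
width: 0.0332
grip_force: 0.0
```

```bash
python3 - <<'E'
from h import *
a=snap('side','s1'); b=snap('top','t1')
print([(w('side',d['at']).round(4).tolist(),round(d['conf'],2)) for d in r.spot_point('shutter_post','side')])
f=lambda i,x0,y0,x1,y1:cv2.resize(i[y0:y1,x0:x1],(400,400),interpolation=cv2.INTER_CUBIC)
cv2.imwrite('pics/c1.png',np.hstack([f(a,200,170,300,270),f(b,150,120,250,220)])[:,:,::-1])
E
```

```text
[([0.5419, 0.1298, 0.1549], 0.9)]
```

View pics/c1.png

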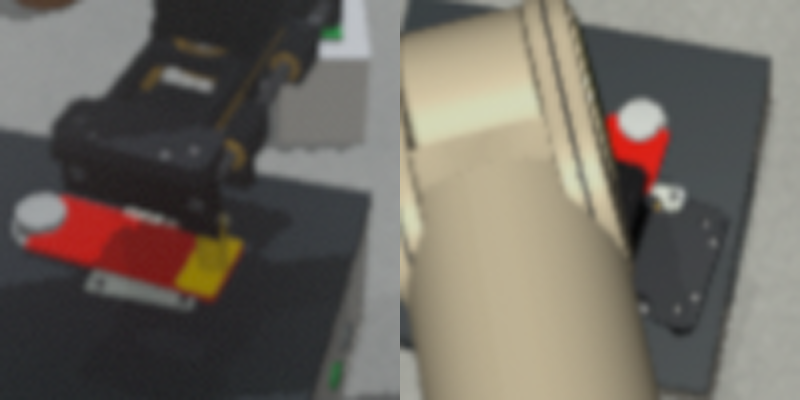

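The post at (255,230) in the side view lies below and between the fingertips. I'll lower over it.

Call:
{"api": "arm_command", "payload": {"xyz": [[0,0,-0.01],[0,0,-0.022],[0,0,-0.032],[0,0,-0.038],[0,0,-0.038],[0,0,-0.038]], "rot": [[0,0,0],[0,0,0],[0,0,0],[0,0,0],[0,0,0],[0,0,0]]}}

```text
time: 3.5
ee_pos: [0.5401, 0.1303, 0.1291]
eef_rot: [0.146, 0.989, -0.0, -0.0]
ft_force: [0.4, 0.4, -1.2]
width: 0.0331
grip_force: 0.0
```

```bash
python3 - <<'E'
import numpy as np
from bench import r
s=r.read_state();p=s['ee_pos'];print(p,s['ft_force'])
c=np.array([.642,.100]);t0=.125
for t in np.linspace(.125,1.5,16):
    a=np.pi-.172-t; print(round(t,2),(c+.105*np.array([np.cos(a),np.sin(a)])-p[:2]).round(4),round(-(t-t0),3))
E
```

```text
[0.54012967 0.13033844 0.12911956] [ 0.40692516  0.39032589 -1.17421566]
0.12 [0.0015 0.0004] -0.0
0.22 [0.0047 0.0095] -0.092
0.31 [0.0088 0.0182] -0.183
0.4 [0.0136 0.0265] -0.275
0.49 [0.0192 0.0343] -0.367
0.58 [0.0254 0.0416] -0.458
0.68 [0.0323 0.0483] -0.55
0.77 [0.0398 0.0544] -0.642
0.86 [0.0478 0.0597] -0.733
0.95 [0.0563 0.0643] -0.825
1.04 [0.0652 0.068 ] -0.917
1.13 [0.0743 0.071 ] -1.008
1.22 [0.0837 0.0731] -1.1
1.32 [0.0933 0.0743] -1.192
1.41 [0.1029 0.0747] -1.283
1.5 [0.1125 0.0741] -1.375
```

Call:
{"api": "arm_command", "payload": {"xyz": [[0.0047,0.0095,0],[0.0088,0.0182,0],[0.0136,0.0265,0],[0.0192,0.0343,0],[0.0254,0.0416,0],[0.0323,0.0483,0],[0.0398,0.0544,0],[0.0478,0.0597,0],[0.0563,0.0643,0],[0.0652,0.068,0],[0.0743,0.071,0],[0.0837,0.0731,0],[0.0933,0.0743,0],[0.1029,0.0747,0],[0.1125,0.0741,0],[0.1125,0.0741,0],[0.1125,0.0741,0]], "rot": [[0,0,-0.09],[0,0,-0.18],[0,0,-0.275],[0,0,-0.365],[0,0,-0.46],[0,0,-0.55],[0,0,-0.64],[0,0,-0.73],[0,0,-0.825],[0,0,-0.915],[0,0,-1.01],[0,0,-1.1],[0,0,-1.19],[0,0,-1.28],[0,0,-1.375],[0,0,-1.375],[0,0,-1.375]]}}

```text
time: 4.92
ee_pos: [0.653, 0.2045, 0.1296]
eef_rot: [0.74, 0.673, -0.0, 0.0]
ft_force: [-1.1, -0.1, -0.5]
width: 0.033
grip_force: 0.0
```

Next I'll lift off and retreat towards the rack to check the shutter from both cameras.

Call:
{"api": "arm_command", "payload": {"xyz": [[0,0,0.01],[0,0,0.03],[0,0,0.06],[0,0,0.09],[0,0,0.11],[0,-0.02,0.12],[-0.01,-0.05,0.12],[-0.025,-0.09,0.12],[-0.04,-0.13,0.12],[-0.055,-0.17,0.12],[-0.07,-0.21,0.12],[-0.085,-0.25,0.12],[-0.1,-0.29,0.12],[-0.11,-0.33,0.12],[-0.12,-0.37,0.12],[-0.13,-0.41,0.12],[-0.135,-0.45,0.12],[-0.14,-0.485,0.12],[-0.142,-0.505,0.12],[-0.142,-0.51,0.12]], "rot": [[0,0,0],[0,0,0],[0,0,0],[0,0,0],[0,0,0],[0,0,0],[0,0,0],[0,0,0.01],[0,0,0.03],[0,0,0.05],[0,0,0.07],[0,0,0.09],[0,0,0.11],[0,0,0.13],[0,0,0.15],[0,0,0.17],[0,0,0.19],[0,0,0.2],[0,0,0.2],[0,0,0.2]], "grip": 0.5}}

```text
time: 6.58
ee_pos: [0.5084, -0.31, 0.2507]
eef_rot: [0.672, 0.741, -0.0, 0.001]
ft_force: [-0.8, -0.5, -0.4]
width: 0.0435
grip_force: 0.0
```

```bash
python3 - <<'E'
from h import *
a=snap('side','s2'); b=snap('top','t2')
for c in('top','side'):
  for l in('slot','shutter_post','shutter_pivot','reader','rack','paddle_blue'):
    print(c,l,[(w(c,d['at']).round(4).tolist(),round(d['conf'],2),proj(c,w(c,d['at'])).round(1).tolist()) for d in r.spot_point(l,c)[:2]])
f=lambda i,x0,y0,x1,y1:cv2.resize(i[y0:y1,x0:x1],(400,400),interpolation=cv2.INTER_CUBIC)
cv2.imwrite('pics/c2.png',np.hstack([f(a,190,190,270,270),f(b,150,120,230,200)])[:,:,::-1])
s=r.read_state();print(s['ee_pos'],s['eef_rot'],s['joint_positions'])
E
```

```text
top slot [([0.575, 0.1142, 0.1079], 0.75, [204.2, 174.5]), ([0.6529, 0.2052, 0.1543], 0.19, [169.5, 142.2])]
top shutter_post [([0.6525, 0.2056, 0.1543], 0.69, [169.3, 142.3])]
top shutter_pivot [([0.6414, 0.1013, 0.1094], 0.76, [209.5, 151.0])]
top reader [([0.7908, -0.0359, 0.001], 0.58, [258.1, 113.4]), ([0.3083, 0.3056, 0.0023], 0.35, [139.2, 271.2])]
top rack [([0.5042, -0.2331, -0.0003], 0.84, [323.3, 206.2])]
top paddle_blue [([0.5118, -0.3121, 0.0089], 0.56, [350.1, 203.5]), ([0.6247, -0.3583, -0.0012], 0.48, [363.1, 167.4])]
side slot [([0.5732, 0.1079, 0.1082], 0.89, [240.7, 231.9]), ([0.7883, -0.0431, 0.0037], 0.33, [174.7, 216.9])]
side shutter_post [([0.6513, 0.2063, 0.1538], 0.71, [193.2, 247.5])]
side shutter_pivot [([0.6474, 0.1012, 0.1098], 0.83, [208.9, 227.4])]
side reader [([0.5993, 0.1587, 0.0037], 0.79, [228.6, 278.9]), ([0.7414, -0.3084, 0.0007], 0.65, [210.8, 166.9])]
side rack [([0.5043, -0.2348, -0.0036], 0.96, [278.9, 184.0])]
side paddle_blue [([0.6232, -0.36, -0.0002], 0.89, [247.1, 160.5]), ([0.6525, 0.2041, 0.1525], 0.68, [193.0, 247.1])]
[ 0.51089479 -0.30523829  0.24957147] [ 6.70023566e-01  7.42339827e-01  3.44267614e-05 -1.34714057e-05] [-0.12991189  0.29652992  0.73778158  1.53770545 -0.20141189  1.38529279
  0.7256728 ]
```

View pics/c2.png

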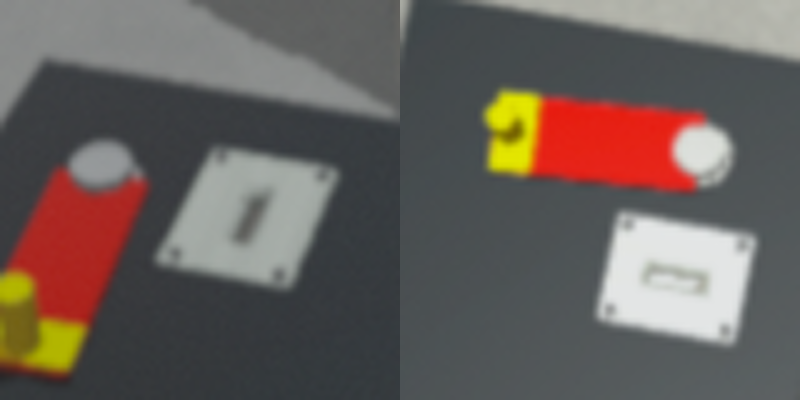

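The shutter now lies along the reader's +y, with its post at (169,142) in the top view. The slot is uncovered in the white plate at (204,175). Next I'll descend on the blue handle.

Call:
{"api": "arm_command", "payload": {"xyz": [[0.001,-0.001,-0.03],[0.001,-0.001,-0.065],[0.001,-0.001,-0.095],[0.001,-0.001,-0.12],[0.001,-0.001,-0.14],[0.001,-0.001,-0.152],[0.001,-0.001,-0.158],[0.001,-0.001,-0.158],[0.001,-0.001,-0.158]], "rot": [[0,0,0.005],[0,0,0.005],[0,0,0.005],[0,0,0.005],[0,0,0.005],[0,0,0.005],[0,0,0.005],[0,0,0.005],[0,0,0.005]]}}

```text
time: 8.03
ee_pos: [0.5123, -0.3068, 0.0925]
eef_rot: [0.668, 0.744, 0.0, 0.001]
ft_force: [0.3, 0.2, 0.4]
width: 0.0435
grip_force: 0.0
```

```bash
python3 - <<'E'
from h import *
def white(cam,f,x0,y0,x1,y1,thr):
    im=cv2.imread(f'pics/{f}.png'); k=4
    g=cv2.resize(im,None,fx=k,fy=k,interpolation=cv2.INTER_CUBIC); hsv=cv2.cvtColor(g,cv2.COLOR_BGR2HSV)
    m=((hsv[...,2]>thr)&(hsv[...,1]<60)).astype(np.uint8)*255
    M=np.zeros_like(m); M[y0*k:y1*k,x0*k:x1*k]=m[y0*k:y1*k,x0*k:x1*k]
    c=max(cv2.findContours(M,cv2.RETR_EXTERNAL,cv2.CHAIN_APPROX_NONE)[0],key=cv2.contourArea)
    P=np.array([ray(cam,(u+.5)/k-.5,(v+.5)/k-.5,.11)[:2]*1000 for u,v in c[:,0]],np.float32); print(cam,cv2.minAreaRect(P))
white('top','t2',187,161,225,191,150)
white('side','s2',219,218,260,250,125)
a=snap('side','s3'); 
cv2.imwrite('pics/c3.png',cv2.resize(a[110:210,230:330],(600,600),interpolation=cv2.INTER_CUBIC)[:,:,::-1])
print(r.read_state()['ee_pos'],r.read_state()['ft_force'])
E
```

```text
top ((572.9119262695312, 112.49661254882812), (78.00077819824219, 62.794471740722656), 80.11742401123047)
side ((575.2547607421875, 111.61192321777344), (77.09076690673828, 61.12543487548828), 80.14913940429688)
[ 0.51251744 -0.30693406  0.09287937] [0.89801795 0.3472992  0.15666346]
```

View pics/c3.png

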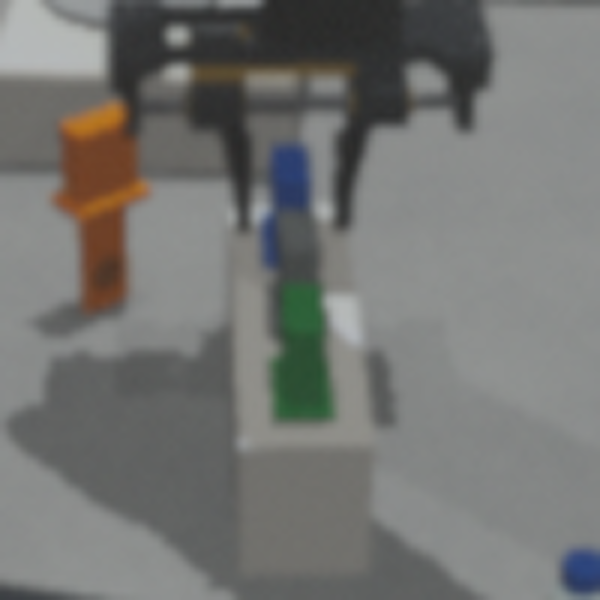

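The side view shows the fingers straddling the blue handle at (278,137), clear of the others. I'll close on it.

Call:
{"api": "arm_command", "payload": {"xyz": [[0,0,0],[0,0,0],[0,0,0],[0,0,0],[0,0,0],[0,0,0]], "rot": [[0,0,0],[0,0,0],[0,0,0],[0,0,0],[0,0,0],[0,0,0]], "grip": 0.1, "squeeze": 30}}

```text
time: 8.58
ee_pos: [0.5121, -0.3064, 0.0919]
eef_rot: [0.668, 0.744, 0.0, 0.0]
ft_force: [0.5, -0.3, 3.0]
width: 0.0196
grip_force: 30.0
```

Call:
{"api": "arm_command", "payload": {"xyz": [[0,0,0.008],[0,0,0.025],[0,0,0.05],[0,0,0.08],[0,0,0.11],[0,0,0.14],[0,0,0.165],[0,0,0.182],[0,0,0.19],[0,0,0.19]], "rot": [[0,0,0],[0,0,0],[0,0,0],[0,0,0],[0,0,0],[0,0,0],[0,0,0],[0,0,0],[0,0,0],[0,0,0]]}}

```text
time: 9.42
ee_pos: [0.5122, -0.3069, 0.2833]
eef_rot: [0.668, 0.744, 0.0, 0.001]
ft_force: [-0.2, -1.1, 0.1]
width: 0.0199
grip_force: 30.0
```

Call:
{"api": "arm_command", "payload": {"xyz": [[0.002,0.012,0],[0.006,0.04,0],[0.01,0.07,0],[0.015,0.1,0],[0.02,0.135,0],[0.025,0.17,0],[0.03,0.205,0],[0.035,0.24,0],[0.04,0.275,0],[0.045,0.31,0],[0.05,0.345,0],[0.056,0.375,0],[0.06,0.4,0],[0.062,0.413,0],[0.062,0.418,0],[0.062,0.418,0],[0.062,0.418,0]], "rot": [[0,0,0],[0,0,-0.02],[0,0,-0.05],[0,0,-0.08],[0,0,-0.11],[0,0,-0.14],[0,0,-0.17],[0,0,-0.2],[0,0,-0.23],[0,0,-0.26],[0,0,-0.278],[0,0,-0.278],[0,0,-0.278],[0,0,-0.278],[0,0,-0.278],[0,0,-0.278],[0,0,-0.278]]}}

```text
time: 10.83
ee_pos: [0.5738, 0.1096, 0.2812]
eef_rot: [0.766, 0.643, -0.0, 0.0]
ft_force: [-0.3, -0.4, -1.1]
width: 0.0196
grip_force: 30.0
```

Call:
{"api": "arm_command", "payload": {"xyz": [[0,0,-0.015],[0,0,-0.035],[0,0,-0.05],[0,0,-0.055],[0,0,-0.055],[0,0,-0.055],[0,0,-0.055]], "rot": [[0,0,0],[0,0,0],[0,0,0],[0,0,0],[0,0,0],[0,0,0],[0,0,0]]}}

```text
time: 11.42
ee_pos: [0.5744, 0.111, 0.2278]
eef_rot: [0.765, 0.644, 0.001, 0.0]
ft_force: [-0.3, -0.1, -1.1]
width: 0.0197
grip_force: 30.0
```

```bash
python3 - <<'E'
from h import *
a=snap('side','s4'); b=snap('top','t4')
s=r.read_state();print(s['time'],s['ee_pos'],s['eef_rot'],s['ft_force'],s['torque'],s['width'])
for c in('side','top'):
  for l in('paddle_blue_tip','slot'):
    print(c,l,[(w(c,d['at']).round(4).tolist(),round(d['conf'],2),proj(c,w(c,d['at'])).round(1).tolist()) for d in r.spot_point(l,c)[:3]])
f=lambda i,x0,y0,x1,y1:cv2.resize(i[y0:y1,x0:x1],(400,400),interpolation=cv2.INTER_CUBIC)
cv2.imwrite('pics/c4.png',np.hstack([f(a,210,175,280,245),f(b,160,130,240,210)])[:,:,::-1])
E
```

```text
11.5167 [0.57436784 0.1113599  0.22766297] [7.65032558e-01 6.43991047e-01 7.82810796e-04 3.22507707e-04] [ 1.25460133  0.41399829 -1.3912579 ] [-0.03706997  0.00720265 -0.01959416] 0.019805507771716968
side paddle_blue_tip [([0.5791, 0.1129, 0.1407], 0.72, [237.0, 222.5])]
side slot [([0.5758, 0.1086, 0.1082], 0.92, [239.5, 232.0])]
top paddle_blue_tip [([0.6222, -0.3605, 0.0014], 0.77, [364.1, 168.1])]
top slot [([0.5743, 0.1151, 0.113], 0.59, [203.7, 174.4])]
```

View pics/c4.png

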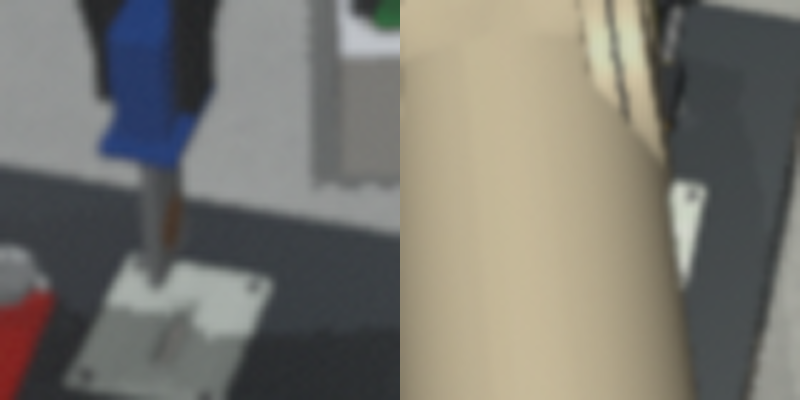

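The side view shows the blade tip at about (237,226) hanging over the plate, with the slot at about (241,233). I'll overlay the predicted outlines to measure the offset in the hand.

```bash
cat > ov.py <<'E'
from h import *
def overlay(f,out,dz=-.0838,dl=0.,slot=(.5745,.112),box=(205,170,285,245),k=8):
    s=r.read_state();p=s['ee_pos']; a=-.172; R=np.array([[np.cos(a),-np.sin(a)],[np.sin(a),np.cos(a)]])
    im=cv2.imread(f'pics/{f}.png'); x0,y0,x1,y1=box
    g=cv2.resize(im[y0:y1,x0:x1],None,fx=k,fy=k,interpolation=cv2.INTER_CUBIC)
    pr=lambda P:tuple(((proj('side',P)-[x0,y0]+.5)*k-.5).round().astype(int).tolist())
    o=np.r_[p[:2]+R@[0,dl],p[2]+dz]
    def rect(c,hx,hy,z,col):
        q=[pr(np.r_[c[:2]+R@[sx*hx,sy*hy],z]) for sx,sy in((-1,-1),(1,-1),(1,1),(-1,1))]
        cv2.polylines(g,[np.array(q)],True,col,1); return q
    for b,t,hx,hy,col in((0,.07,.003,.015,(0,255,0)),(.07,.076,.015,.025,(0,255,255))):
        q1=rect(o,hx,hy,o[2]+b,col);q2=rect(o,hx,hy,o[2]+t,col)
        for u,v in zip(q1,q2): cv2.line(g,u,v,col,1)
    rect(np.array(slot),.004,.016,.11,(0,0,255)); rect(np.array(slot),.03,.038,.11,(255,0,255))
    cv2.imwrite(f'pics/{out}.png',g); print(o)
E
python3 -c "
from ov import *
overlay('s4','c5')"
```

```text
[0.573985   0.11161526 0.14313963]
```

View pics/c5.png

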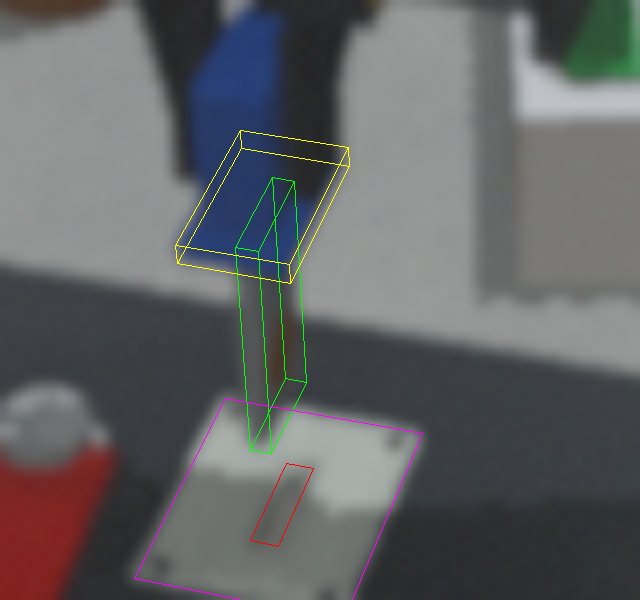

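```bash
cat > fit.py <<'E'
from h import *
from scipy.spatial import ConvexHull
def hull(o,parts,R):
    H=[]
    for b,t,hx,hy in parts:
        for z in(b,t):
            for sx in(-1,1):
                for sy in(-1,1): H.append(proj('side',np.r_[o[:2]+R@[sx*hx,sy*hy],o[2]+z]))
    return H
def run(f,p):
    a=-.172; R=np.array([[np.cos(a),-np.sin(a)],[np.sin(a),np.cos(a)]])
    im=cv2.imread(f'pics/{f}.png'); k=8; x0,y0,x1,y1=205,150,285,250
    g=cv2.resize(im[y0:y1,x0:x1],None,fx=k,fy=k,interpolation=cv2.INTER_CUBIC); b,gg,rr=[g[...,i].astype(int) for i in range(3)]
    m=(((b-rr)>35)&(b-gg>20)); lab=m.astype(np.uint8)
    n,L,st,_=cv2.connectedComponentsWithStats(lab); j=1+np.argmax(st[1:,4]); m=L==j; print('area',st[j])
    cols=np.where(m.any(0))[0]; bot=np.array([np.where(m[:,c])[0].max() for c in cols]); 
    U=(cols+.5)/k-.5+x0; V=(bot+.5)/k+y0-.0
    for u,v in list(zip(U,V))[::12]: print(round(u,1),round(v,1),end=' | ')
    rows=np.where(m.any(1))[0]; print('\nleft edge',[(round((q+.5)/k-.5+y0,1),round((np.where(m[q])[0].min())/k-.5+x0,1)) for q in rows[::24]])
    for dl in(0,-.003,-.006):
        for dz in(-.0838,-.0808):
            o=np.r_[p[:2]+R@[0,dl],p[2]+dz]
            c=lambda sx,sy,z,hx,hy:proj('side',np.r_[o[:2]+R@[sx*hx,sy*hy],o[2]+z]).round(1).tolist()
            print(dl,dz,'sh +x+y',c(1,1,.07,.015,.025),'-x+y',c(-1,1,.07,.015,.025),'-x-y',c(-1,-1,.07,.015,.025),'handle +x+y bot',c(1,1,.076,.01,.02),'top',c(1,1,.121,.01,.02),'top +x-y',c(1,-1,.121,.01,.02))
E
python3 -c "
from fit import *
run('s4',r.read_state()['ee_pos'])"
```

```text
area [  180   168   134   268 22440]
227.1 201.3 | 228.6 202.3 | 230.1 202.6 | 231.6 202.7 | 233.1 203.1 | 234.6 203.4 | 236.1 203.9 | 237.6 204.3 | 239.1 204.4 | 240.6 203.3 | 242.1 199.9 | 243.6 197.1 | 
left edge [(np.float64(170.6), np.float64(235.4)), (np.float64(173.6), np.float64(232.0)), (np.float64(176.6), np.float64(230.2)), (np.float64(179.6), np.float64(228.5)), (np.float64(182.6), np.float64(228.2)), (np.float64(185.6), np.float64(228.5)), (np.float64(188.6), np.float64(228.6)), (np.float64(191.6), np.float64(229.2)), (np.float64(194.6), np.float64(229.8)), (np.float64(197.6), np.float64(228.1)), (np.float64(200.6), np.float64(227.0)), (np.float64(203.6), np.float64(236.4))]
0 -0.0838 sh +x+y [226.7, 202.5] -x+y [240.9, 204.9] -x-y [248.2, 190.3] handle +x+y bot [229.7, 199.1] top [228.1, 180.9] top +x-y [234.8, 169.7]
0 -0.0808 sh +x+y [226.6, 201.3] -x+y [240.8, 203.7] -x-y [248.2, 189.1] handle +x+y bot [229.6, 197.9] top [228.0, 179.6] top +x-y [234.7, 168.5]
-0.003 -0.0838 sh +x+y [227.2, 201.6] -x+y [241.3, 204.0] -x-y [248.6, 189.4] handle +x+y bot [230.2, 198.2] top [228.7, 180.0] top +x-y [235.3, 168.9]
-0.003 -0.0808 sh +x+y [227.1, 200.4] -x+y [241.3, 202.8] -x-y [248.6, 188.3] handle +x+y bot [230.1, 197.0] top [228.5, 178.7] top +x-y [235.2, 167.7]
-0.006 -0.0838 sh +x+y [227.7, 200.7] -x+y [241.8, 203.1] -x-y [249.1, 188.6] handle +x+y bot [230.7, 197.3] top [229.2, 179.1] top +x-y [235.8, 168.1]
-0.006 -0.0808 sh +x+y [227.6, 199.5] -x+y [241.7, 201.9] -x-y [249.0, 187.5] handle +x+y bot [230.6, 196.1] top [229.1, 177.9] top +x-y [235.7, 166.9]
```

The shoulder edge fit puts the paddle within about 1 mm of nominal in the hand. The slot is about 1.5 mm further in +x and 1 mm further in +y. I'll correct for that and lower to just above the mouth.

Call:
{"api": "arm_command", "payload": {"xyz": [[0.0005,0.0005,-0.003],[0.001,0.001,-0.01],[0.0015,0.001,-0.018],[0.0015,0.001,-0.025],[0.0015,0.001,-0.029],[0.0015,0.001,-0.03],[0.0015,0.001,-0.03],[0.0015,0.001,-0.03]], "rot": [[0,0,0],[0,0,0],[0,0,0],[0,0,0],[0,0,0],[0,0,0],[0,0,0],[0,0,0]]}}

```text
time: 12.38
ee_pos: [0.5755, 0.1125, 0.1967]
eef_rot: [0.765, 0.644, 0.0, 0.0]
ft_force: [0.4, -0.6, -0.4]
width: 0.0196
grip_force: 30.0
```

```bash
python3 - <<'E'
from ov import *
snap('side','s6'); s=r.read_state(); print(s['ee_pos'],s['eef_rot'],s['ft_force'],s['torque'],s['time'])
overlay('s6','c6',slot=(.5755,.112),box=(210,185,270,245),k=10)
import cv2
im=cv2.imread('pics/s6.png')[195:245,215:265]; g=cv2.resize(im,(600,600),interpolation=cv2.INTER_CUBIC)
o=cv2.imread('pics/c6.png')[100:,:500] 
cv2.imwrite('pics/c6.png',np.hstack([cv2.convertScaleAbs(cv2.resize(g,(400,400)),alpha=1.6),cv2.resize(o,(400,400))]))
E
```

```text
[0.57552628 0.11256943 0.1968681 ] [7.64914627e-01 6.44131615e-01 2.44635953e-04 1.27168161e-04] [ 0.54846715  0.39804529 -1.07302852] [-0.04698571  0.1069516  -0.00900946] 12.4333
[0.57552628 0.11256943 0.1130681 ]
```

View pics/c6.png

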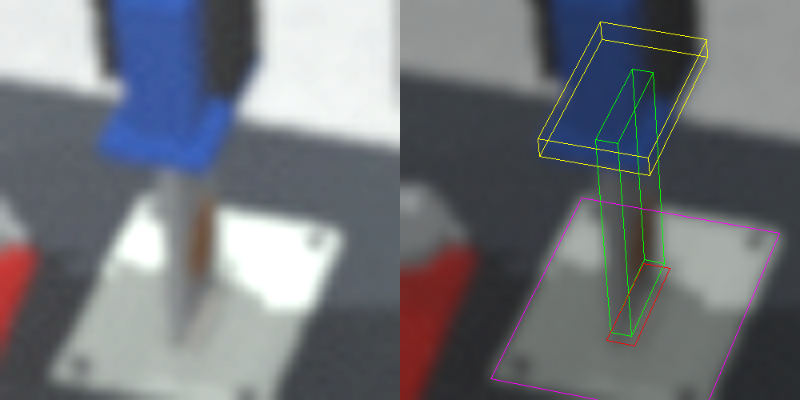

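The blade tip sits at the slot's mouth, at about (237,238). I'll lower gently and watch the forces.

Call:
{"api": "arm_command", "payload": {"xyz": [[0,0,-0.002],[0,0,-0.004],[0,0,-0.006],[0,0,-0.008],[0,0,-0.008],[0,0,-0.008]], "rot": [[0,0,0],[0,0,0],[0,0,0],[0,0,0],[0,0,0],[0,0,0]]}}

```text
time: 12.93
ee_pos: [0.5752, 0.1121, 0.1882]
eef_rot: [0.765, 0.644, -0.0, 0.0]
ft_force: [0.4, -1.7, -3.1]
width: 0.0195
grip_force: 30.0
```

```bash
cat > st.py <<'E'
from bench import r
import numpy as np
F=[];M=[]
for _ in range(4):
    r.camera('side'); s=r.read_state(); F.append(s['ft_force']);M.append(s['torque'])
print(s['time'],s['ee_pos'].round(4),s['eef_rot'].round(4),'F',np.mean(F,0).round(2),np.std(F,0).round(2),'M',np.mean(M,0).round(3),s['width'])
E
python3 st.py
```

```text
13.1333 [0.5752 0.1123 0.1884] [ 7.65e-01  6.44e-01 -3.00e-04  0.00e+00] F [-0.28 -2.41 -2.45] [0.45 0.08 0.31] M [-0.807  0.117 -0.017] 0.019815568549680168
```

Contact pushes towards −y, so the blade touches the +y end of the slot. I'll ease it back 1 mm and check.

Call:
{"api": "arm_command", "payload": {"xyz": [[-0.0001,-0.0005,0],[-0.0002,-0.001,0],[-0.0002,-0.001,0],[-0.0002,-0.001,0]], "rot": [[0,0,0],[0,0,0],[0,0,0],[0,0,0]]}}

```text
time: 13.47
ee_pos: [0.5752, 0.1119, 0.1887]
eef_rot: [0.765, 0.644, 0.0, -0.0]
ft_force: [-0.6, -0.9, -0.9]
width: 0.0197
grip_force: 30.0
```

```bash
python3 st.py
```

```text
13.6667 [0.5752 0.1118 0.1887] [ 7.649e-01  6.442e-01  2.000e-04 -0.000e+00] F [ 0.17 -0.38 -1.1 ] [0.23 0.29 0.5 ] M [-0.247  0.132 -0.007] 0.020059534122338428
```

Call:
{"api": "arm_command", "payload": {"xyz": [[-0.0001,-0.0006,0],[-0.0001,-0.0006,-0.003],[-0.0001,-0.0006,-0.006],[-0.0001,-0.0006,-0.009],[-0.0001,-0.0006,-0.012],[-0.0001,-0.0006,-0.014],[-0.0001,-0.0006,-0.014],[-0.0001,-0.0006,-0.014]], "rot": [[0,0,0],[0,0,0],[0,0,0],[0,0,0],[0,0,0],[0,0,0],[0,0,0],[0,0,0]]}}

```text
time: 14.33
ee_pos: [0.575, 0.1109, 0.1744]
eef_rot: [0.765, 0.644, -0.0, 0.0]
ft_force: [-0.4, -0.6, -0.9]
width: 0.0199
grip_force: 30.0
```

```bash
python3 st.py
```

```text
14.5333 [0.5752 0.111  0.1748] [7.649e-01 6.441e-01 2.000e-04 1.000e-04] F [-0.07  0.08 -0.54] [0.24 0.3  0.37] M [-0.107  0.051 -0.002] 0.01968667573361009
```

It moves freely inside the slot, so I'll continue to the final depth.

Call:
{"api": "arm_command", "payload": {"xyz": [[0,0,-0.003],[0,0,-0.007],[0,0,-0.011],[0,0,-0.015],[0,0,-0.019],[0,0,-0.023],[0,0,-0.027],[0,0,-0.031],[0,0,-0.034],[0,0,-0.036],[0,0,-0.036],[0,0,-0.036],[0,0,-0.036]], "rot": [[0,0,0],[0,0,0],[0,0,0],[0,0,0],[0,0,0],[0,0,0],[0,0,0],[0,0,0],[0,0,0],[0,0,0],[0,0,0],[0,0,0],[0,0,0]]}}

```text
time: 15.62
ee_pos: [0.5752, 0.111, 0.1388]
eef_rot: [0.765, 0.644, 0.0, 0.0]
ft_force: [-0.3, 0.3, -0.3]
width: 0.0193
grip_force: 30.0
```

```bash
python3 st.py; python3 - <<'E'
from ov import *
a=snap('side','s7'); print(r.read_state()['ee_pos'])
overlay('s7','c7',slot=(.5755,.1105),box=(180,190,280,270),k=8)
from fit import run
run('s7',r.read_state()['ee_pos'])
E
```

```text
15.8167 [0.5751 0.111  0.1388] [7.649e-01 6.441e-01 2.000e-04 1.000e-04] F [ 0.07 -0.04 -1.12] [0.77 0.19 0.33] M [-0.101  0.068 -0.003] 0.019688020923428907
[0.57512149 0.11100261 0.13870228]
[0.57512149 0.11100261 0.05490228]
area [  198   441   125   250 19325]
229.3 233.3 | 230.8 234.3 | 232.3 234.7 | 233.8 234.9 | 235.3 235.3 | 236.8 235.7 | 238.3 236.2 | 239.8 236.3 | 241.3 236.2 | 242.8 234.3 | 244.3 230.4 | 
left edge [(np.float64(204.7), np.float64(236.9)), (np.float64(207.7), np.float64(234.4)), (np.float64(210.7), np.float64(232.9)), (np.float64(213.7), np.float64(231.0)), (np.float64(216.7), np.float64(230.1)), (np.float64(219.7), np.float64(230.9)), (np.float64(222.7), np.float64(231.1)), (np.float64(225.7), np.float64(232.1)), (np.float64(228.7), np.float64(231.2)), (np.float64(231.7), np.float64(229.4)), (np.float64(234.7), np.float64(234.4))]
0 -0.0838 sh +x+y [229.1, 233.8] -x+y [242.3, 236.3] -x-y [249.1, 221.2] handle +x+y bot [231.9, 230.6] top [230.5, 215.0] top +x-y [236.7, 203.3]
0 -0.0808 sh +x+y [229.0, 232.8] -x+y [242.2, 235.3] -x-y [249.0, 220.2] handle +x+y bot [231.8, 229.6] top [230.5, 213.9] top +x-y [236.6, 202.2]
-0.003 -0.0838 sh +x+y [229.6, 232.8] -x+y [242.7, 235.3] -x-y [249.4, 220.3] handle +x+y bot [232.3, 229.7] top [231.0, 214.1] top +x-y [237.1, 202.4]
-0.003 -0.0808 sh +x+y [229.5, 231.9] -x+y [242.6, 234.3] -x-y [249.4, 219.3] handle +x+y bot [232.2, 228.7] top [230.9, 213.0] top +x-y [237.0, 201.4]
-0.006 -0.0838 sh +x+y [230.0, 231.9] -x+y [243.1, 234.4] -x-y [249.8, 219.4] handle +x+y bot [232.8, 228.8] top [231.5, 213.2] top +x-y [237.5, 201.6]
-0.006 -0.0808 sh +x+y [229.9, 230.9] -x+y [243.1, 233.4] -x-y [249.8, 218.4] handle +x+y bot [232.7, 227.8] top [231.4, 212.1] top +x-y [237.5, 200.5]
```

View pics/c7.png

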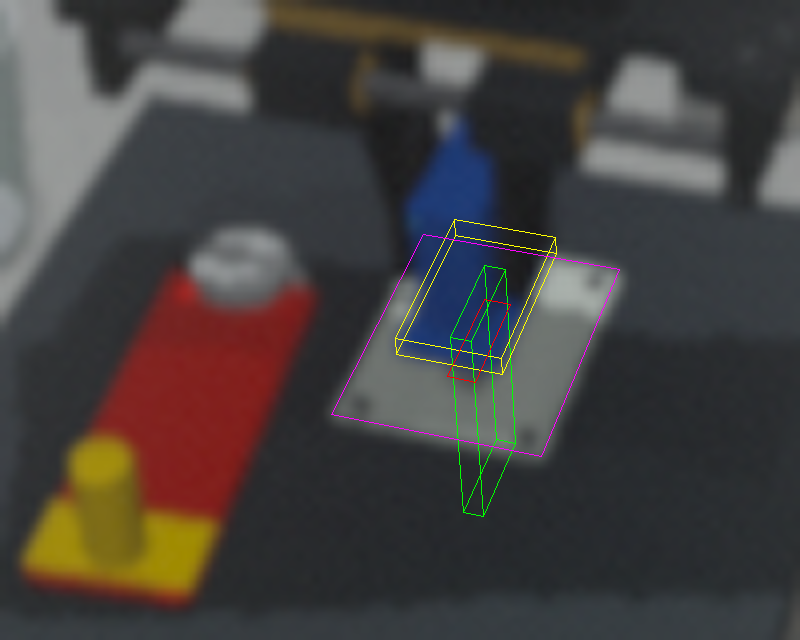

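The shoulder outline matches a gap of about 15 mm above the deck and the lateral force is close to zero. The shutter is still at its end detent, with its post at about (193,247). I'll hand in.

```bash
python3 -c "
from bench import r
print(r.close_job())"
```

```text
the job is handed in; nothing more can be done
None
```

The job is handed in: the shutter is in its end detent, and the gripper still holds the blue paddle upright in the slot, its shoulder about 15 mm above the deck with almost no side force.

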